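# Check the bench balance with the weights from the case

### The arm

A 7-joint arm with a two-finger parallel gripper is mounted at the origin on a cart in front of the work surface, level with it; the furniture and walls round the work are solid. World frame = base frame: x ahead of the robot, y to its left, z up, the work surface at z = 0. Lengths are in m, angles in rad, forces in N, time in s.
With the tool pointing down it reaches from about 0.4 to 0.75 m from the base axis. Payload 19.5 kg.
Tool frame: the origin (TCP) lies on the centre line of the jaws, within the pads' length; the fingertips stand 14 mm ahead of it and the grasp point (between the pads) lies 5 mm behind it; y points along the fingers, z is the direction in which the jaws open and shut, and the axes are right-handed (so a half turn about y gives the same grasp; the last joint's range is limited). The gripper opens to 85 mm and grips with 20 to 120 N. Pads are 22 mm wide; open, the fingers measure 114 mm over their backs; the gripper's body (76 mm by 85 mm) begins 54 mm behind the grasp point. The pads swing forward as they close: fully open they stand 13 mm farther back than shut.
Start: joints at [1.213, 0.707, -0.028, 1.485, 0.022, 0.951, -0.075], TCP at [0.179, -0.547, 0.245] pointing down, gripper open.
Joint ranges: [-2.71, 2.71], [-0.32, 2.16], [-1.57, 1.52], [0, 2.45], [-1.46, 4.6], [0, 2.02], [-2.83, 2.83]. Speed limits (rad/s): [1.89, 1.89, 2.57, 2.57, 3.01, 3.01, 3.01].

### API

Orientations are given as a unit quaternion [w, x, y, z].
In Python, from workcell import manip gives the robot as it stands. Calls block until the motion is done:
- manip.move_pose(position, orientation): joint-space move of the TCP to a pose.
- manip.movel(position, feed=0.15, rotation=None): straight line of the TCP; rotation=None keeps the orientation; feed is the mean speed in m/s.
- manip.movej(angles): joint-space move.
- manip.grip(opening, effort=None): opening from 0.0 (shut) to 1.0 (fully open); effort is the grip in N (None keeps the last); returns when the fingers have stopped.
- manip.hold(seconds).
- manip.inverse_kinematics(position, orientation): joint angles nearest the present ones, or None.
- manip.get_obs(): the state.
- manip.grab_frame(name): name is "side" or "top"; returns a dict with "frame" (480x640x3 uint8, red, green, blue), "fx", "fy", "cx", "cy" (pixels), "k1" (the pictures are not rectified: a ray, as slopes to the right and down, at radius r is drawn at 1 + k1 r^2 times it, then the intrinsics apply), "view" (4x4, takes a point from world to camera coordinates). Camera axes: x right, y up, looking along -z (the intrinsics and any distortion apply to the point x, -y, -z); pixel columns grow to the right and rows downward; lengths in m; the calibration is good to about 2 mm. A picture is of the moment at which its call begins. There is no depth.
A pose or a line that the arm cannot do raises manip.Unreachable and nothing moves.
- manip.sign_off(): hands the job in, once; it reports no verdict.
The state is a dict: "clock": time; "q": joint angles; "joint_velocities": joint speeds; "joint_efforts": joint torques, N m; "position": TCP position; "eef_rot": TCP orientation; "force": force on the tool from outside, world axes, zero at the start; "moment": the same for the moment, N m; "grip_width": opening from 0.0 (shut) to 1.0 (fully open).
Only numpy, scipy, OpenCV 4.12 (cv2) and the standard library are available. Lean on these libraries where they do the work, as an engineer would, in place of code of your own. Each camera call takes 0.05 s, during which the arm holds its last target.

### The job

Please check the balance: lift the canister off the weighing pan by its handle, keeping it upright, and stand it wholly on the rubber mat, then press the tare key while the pan is empty. Slide the cover plate of the weight case along its rails (do not lift it out) to see which pockets hold weights, stand every weight you find upright on the pan, and finally slide the cover fully shut again. Leave the other things on the desk where they are.

Things in the scene. Friction and masses are not known exactly. Their poses are not given: they have to be found in the camera images.
- case: Fixed grey weight case, 164 mm wide (its x), 320 mm long (its y). Origin: on the desk under the centre of the pocket area (140 x 140 mm inside, x and y +-70 mm); z up. The cover runs along y, 52 mm above the desk, on the case's walls and deck, between side rails 60 mm high at x = +-77 mm; end stops, 60 mm high, at y = +78 and -232 mm
- pocket_floor (a point): Centre of the pocket area, 4 mm above the desk (height of the pocket floors). The four square pockets, 36 mm wide and 10 mm deep, are centred at x = +-32, y = +-32 mm from it along the case's axes; the plate between them is 14 mm above the desk
- deck (a point): Centre of the top of the flat solid deck on which the cover is parked when open: 140 x 162 mm, case y from -70 to -232 mm, 52 mm above the desk
- cover: Loose aluminium cover plate, 149 x 154 x 5 mm (x, y, z), 0.25 kg, resting 52 mm above the desk between the rails of the case, with a black grip bar standing on its middle. Origin: centre of its underside; x and y parallel to those of the case. Shut: its origin is at y = 0 in the case frame (it is 0 to 5 mm off that at the start). Slid to the other end stop (case y about -154 mm) it leaves the whole pocket area open
- cover_grip (a point): Top centre of the cover's grip bar, 33 mm above the cover's underside; the bar is 60 mm long (case x), 13 mm thick (case y) and 28 mm high
- weight_1: Steel weight, 0.1 kg: a disc 30 mm in diameter and 16 mm high with an upright stem 14 to 15 mm in diameter on top, 42 mm high in all. Origin: centre of the underside, z up its axis. All weights are alike; two to four of these are there, each standing in a pocket of its own
- weight_2: Steel weight, 0.1 kg: a disc 30 mm in diameter and 16 mm high with an upright stem 14 to 15 mm in diameter on top, 42 mm high in all. Origin: centre of the underside, z up its axis. All weights are alike; two to four of these are there, each standing in a pocket of its own
- weight_3: Steel weight, 0.1 kg: a disc 30 mm in diameter and 16 mm high with an upright stem 14 to 15 mm in diameter on top, 42 mm high in all. Origin: centre of the underside, z up its axis. All weights are alike; two to four of these are there, each standing in a pocket of its own
- weight_4: Steel weight, 0.1 kg: a disc 30 mm in diameter and 16 mm high with an upright stem 14 to 15 mm in diameter on top, 42 mm high in all. Origin: centre of the underside, z up its axis. All weights are alike; two to four of these are there, each standing in a pocket of its own
- canister: Closed steel canister, 66 mm (lid 69 mm) in diameter and 79 mm high, 0.3 kg, with a rigid handle bowed over it; it starts on the weighing pan. Origin: centre of the underside; z up
- canister_handle (a point): Middle of the canister's handle: black horizontal bar 12 mm in diameter, 52 mm long along the canister's y, centre 116 mm above the canister's underside; 31 mm free between bar and lid. The uprights of the handle stand at y = +-41 mm
- pan (a point): Centre of the top face of the round weighing pan, 120 mm in diameter and 60 mm above the desk, on the balance (white fixed housing, 180 x 160 x 48 mm). Its axes are those of the balance: -x points to the balance's front with the keys, 94 mm before the pan's centre
- tare (a joint): Tare key of the balance: travel in m, 0 = up, 0.005 = fully down; spring, about 4 N when fully down; it comes up again by itself
- tare_top (a point): Top centre of the round tare key, 24 mm in diameter, on the front right of the balance (pressed straight down); just left of it is the dark display
- mat: Fixed square mat of black rubber, 130 x 130 x 4 mm, on the desk. Origin: centre of its underside
- marker: White marker pen with red cap, about 135 mm long, lying on the desk; to be left alone
- petri_dish_1: Petri dish, 58 mm in diameter and 15 mm high; to be left alone
- petri_dish_2: Petri dish, 58 mm in diameter and 15 mm high; to be left alone
- reagent_bottle: Small white reagent bottle with a red cap, 40 mm in diameter and 85 mm high; to be left alone
Things that resemble listed ones, but are neither listed nor needed, are in the scene too. Leave any purple look-alike of the canister alone.

How it is judged:
On the way, in this order (a step that is already met when the one before it is completed fails the run):
1. the canister stands upright on the rubber mat (horizontal distance between canister and mat below 0.034 m and z of canister in the frame of mat below 0.01 m and angle between canister's own z axis and vertical below 0.1 rad and linear speed of canister below 0.03 m/s), for 0.2 s.
2. the tare key is pressed down while the canister is on the mat and nothing is on the pan (value of joint tare above 0.0035 m and horizontal distance between canister and pan above 0.12 m and horizontal distance between each of weight_1, weight_2, weight_3, weight_4 and pan above 0.09 m), for 0.05 s.
At the end, for the whole second after the job is handed in: Canister upright on the rubber mat (centre within 34 mm of the mat's centre); every weight from the case upright on the weighing pan (centre within 55 mm of the pan's centre); cover in its rails, shut to within 8 mm; tare key up; all at rest (all of step 1 and horizontal distance between each of weight_1, weight_2, weight_3, weight_4 and pan below 0.055 m and z of weight_1 in the frame of pan between -0.004 and 0.006 m and angle between each of weight_1, weight_2, weight_3, weight_4's own z axis and vertical below 0.15 rad and linear speed of each of weight_1, weight_2, weight_3, weight_4, cover below 0.03 m/s and z of weight_2 in the frame of pan between -0.004 and 0.006 m and z of weight_3 in the frame of pan between -0.004 and 0.006 m and z of weight_4 in the frame of pan between -0.004 and 0.006 m and y of cover in the frame of case between -0.008 and 0.008 m and z of cover in the frame of case below 0.057 m and value of joint tare below 0.002 m); the robot touches nothing.
It fails at once if the canister is tipped by more than about 35 degrees (angle between canister's own z axis and vertical above 0.6 rad).
It fails at once if the cover is lifted out of its rails (more than 25 mm) (z of cover in the frame of case above 0.077 m).
It fails at once if a bystander (marker, petri dish, reagent bottle) is shifted by more than 40 mm (distance of any of marker, petri_dish_1, petri_dish_2, reagent_bottle from where it was at the start of the episode above 0.04 m).
Of weight_1, weight_2, weight_3, weight_4 only 2 to 4 are there at a start; the rules pass over those that are not, and their reading is None.
At some moment in a run one of cover, canister may be knocked a few centimetres aside while the robot is not near it.
It also fails if it takes over 210 s, if anything falls off the work surface, if the arm or the gripper's body presses on something with over 40 N, if the wrist force passes 120 N, or if a joint passes its speed limit or range.

## Working session

There is one attempt and no reset: what is moved stays moved. The work goes in short steps, each a Python script; the robot and the scene stay as the last script left them, time stands still between calls to the robot, and variables do not carry over. Pictures are saved under pics/ and viewed, and the job is handed in when it is done.

```bash
mkdir -p pics; cat > h.py <<'E'
import numpy as np, cv2
from workcell import manip
def snap(cam,name,crop=None,scale=1):
    d=manip.grab_frame(cam); im=d["frame"][:,:,::-1].copy()
    cv2.imwrite(f"pics/{name}_raw.png",im)
    if crop: im=im[crop[1]:crop[3],crop[0]:crop[2]]
    if scale!=1: im=cv2.resize(im,None,fx=scale,fy=scale,interpolation=cv2.INTER_CUBIC)
    cv2.imwrite(f"pics/{name}.png",im); return d
def crop(name,new,c,s):
    im=cv2.imread(f"pics/{name}_raw.png")[c[1]:c[3],c[0]:c[2]]
    cv2.imwrite(f"pics/{new}.png",cv2.resize(im,None,fx=s,fy=s,interpolation=cv2.INTER_CUBIC))
def p2w(d,u,v,z):
    x=(u-d["cx"])/d["fx"]; y=(v-d["cy"])/d["fy"]; rd=np.hypot(x,y); r=rd
    for _ in range(30): r=rd/(1+d["k1"]*r*r)
    s=r/rd if rd>0 else 1
    c=np.array([x*s,-y*s,-1.0]); V=np.array(d["view"]); R=V[:3,:3]; t=V[:3,3]
    o=-R.T@t; w=R.T@c; k=(z-o[2])/w[2]; return o+k*w
def w2p(d,P):
    V=np.array(d["view"]); c=V[:3,:3]@np.array(P)+V[:3,3]
    x=c[0]/-c[2]; y=-c[1]/-c[2]; f=1+d["k1"]*(x*x+y*y)
    return d["fx"]*x*f+d["cx"], d["fy"]*y*f+d["cy"]
E
python3 - <<'E'
from h import *
for c in("top","side"):
    d=snap(c,c+"0"); print(c,d["fx"],d["fy"],d["cx"],d["cy"],d["k1"]); V=np.array(d["view"]); print(V.round(3), -V[:3,:3].T@V[:3,3])
o=manip.get_obs(); print({k:np.round(v,3) for k,v in o.items()})
E
```

```text
top 536.5403557279325 536.5403557279325 328.71022016865106 246.56340431091422 0.036968314458496646
[[ 6.900e-02 -9.980e-01  6.000e-03 -1.000e-03]
 [ 9.780e-01  6.800e-02  1.990e-01 -6.170e-01]
 [-1.990e-01 -8.000e-03  9.800e-01 -1.377e+00]
 [ 0.000e+00  0.000e+00  0.000e+00  1.000e+00]] [0.3294909  0.02991286 1.47261735]
side 542.5766234897494 542.5766234897494 314.6855391901416 227.0682946511809 -0.11388593521353917
[[-0.913 -0.409 -0.017  0.58 ]
 [ 0.183 -0.445  0.876 -0.189]
 [-0.366  0.797  0.481 -1.234]
 [ 0.     0.     0.     1.   ]] [0.11274284 1.1365527  0.76926232]
{'clock': np.float64(0.1), 'q': array([ 1.213,  0.707, -0.028,  1.485,  0.022,  0.951, -0.076]), 'joint_velocities': array([-0.   , -0.003, -0.001, -0.001, -0.001,  0.001, -0.   ]), 'joint_efforts': array([ 2.0000e-03, -8.8428e+01,  1.2360e+00, -2.3645e+01,  1.7000e-02,
        5.0000e-03,  0.0000e+00]), 'position': array([ 0.179, -0.546,  0.245]), 'eef_rot': array([ 0.111, -0.111,  0.699, -0.698]), 'force': array([-0.044, -0.164,  0.423]), 'moment': array([-0.001,  0.01 , -0.013]), 'grip_width': np.float64(0.998)}
```

View pics/top0.png

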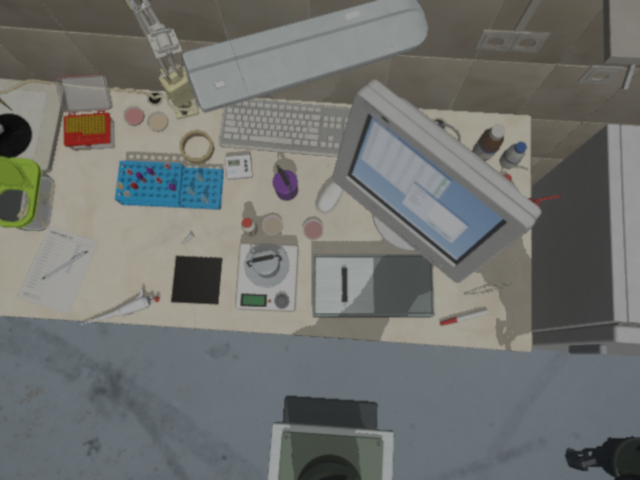

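View pics/side0.png

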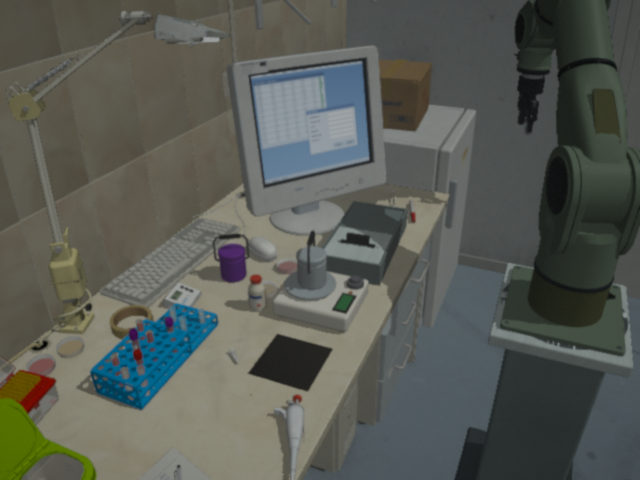

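The top picture shows the balance at about (267,273) carrying a grey canister (265,262). The mat is at (197,279), and the case is at (373,285) with the cover's grip at (345,284). Candidates for the canister are the grey one on the pan (265,262) and the purple one (286,182). The grey one on the pan is the target. Next I'll check it in a close crop.

```bash
python3 - <<'E'
from h import *
crop("top0","c1",(160,205,460,335),2.66)
crop("side0","c2",(220,190,440,400),2.85)
E
```

```text
(no output)
```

View pics/c1.png

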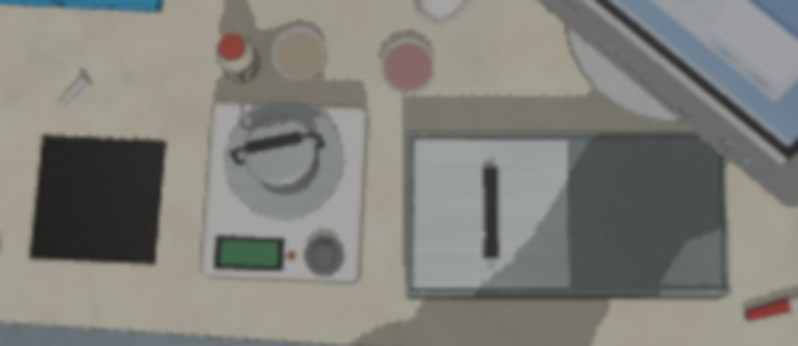

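View pics/c2.png

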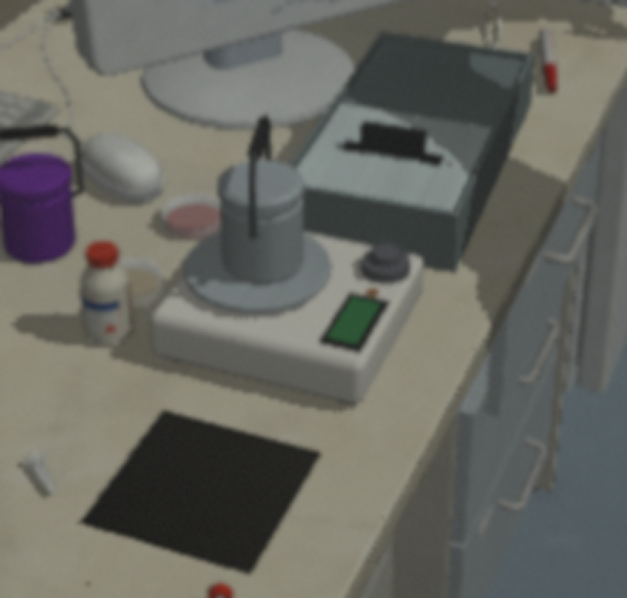

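```bash
cat >> h.py <<'E'
def cw(d,U,V,z,c=(160,205),s=2.66): return p2w(d,(U+.5)/s-.5+c[0],(V+.5)/s-.5+c[1],z)
E
python3 - <<'E'
from h import *
d=manip.grab_frame("top")
def P(n,pts,z):
    a=np.array([cw(d,*p,z)[:2] for p in pts]); print(n,a.round(4).tolist(),"mean",a.mean(0).round(4))
P("mat",[(43,136),(165,141),(155,264),(30,257)],.004)
P("pan",[(224,160),(343,160),(284,102),(284,220)],.06)
P("bal",[(217,103),(366,108),(356,282),(203,273)],.048)
P("tare",[(324,250)],.056)
P("case",[(409,133),(725,133),(728,297),(408,297)],.06)
P("grip",[(491,165),(491,258)],.085)
P("handle",[(236,154),(319,139)],.176)
P("handlebar",[(246,151),(304,137)],.182)
P("cover",[(413,138),(568,138),(568,291),(412,291)],.057)
E
```

```text
mat [[0.5722, 0.463], [0.5757, 0.3362], [0.4476, 0.3324], [0.4461, 0.4603]] mean [0.5104 0.398 ]
pan [[0.5511, 0.2637], [0.5594, 0.145], [0.6144, 0.2094], [0.4951, 0.1984]] mean [0.555  0.2041]
bal [[0.6111, 0.2787], [0.6165, 0.1271], [0.4399, 0.1228], [0.4384, 0.275]] mean [0.5264 0.2009]
tare [[0.4686, 0.1565]] mean [0.4686 0.1565]
case [[0.5915, 0.0811], [0.6137, -0.2363], [0.4498, -0.244], [0.4278, 0.0698]] mean [ 0.5207 -0.0823]
grip [[0.5605, -0.0028], [0.4692, -0.0085]] mean [ 0.5148 -0.0056]
handle [[0.5393, 0.2341], [0.5586, 0.1593]] mean [0.5489 0.1967]
handlebar [[0.5417, 0.2243], [0.5584, 0.1726]] mean [0.5501 0.1985]
cover [[0.5872, 0.0768], [0.5981, -0.0792], [0.4448, -0.0871], [0.4342, 0.0664]] mean [ 0.5161 -0.0058]
```

```bash
python3 - <<'E'
from h import *
crop("top0","c3",(230,235,310,315),8)
crop("side0","c4",(265,220,375,330),6)
E
```

```text
(no output)
```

View pics/c3.png

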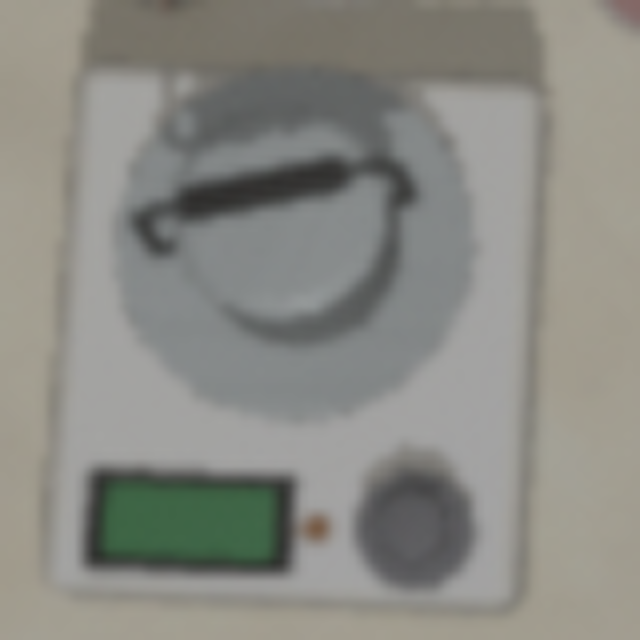

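View pics/c4.png

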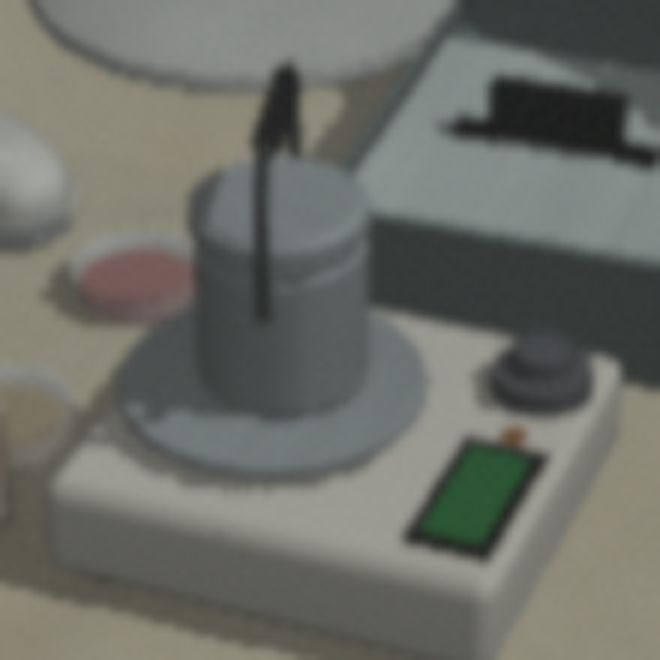

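```bash
python3 - <<'E'
from h import *
from scipy.optimize import least_squares
a=manip.grab_frame("top"); b=manip.grab_frame("side")
def tri(pa,pb):
    r=least_squares(lambda P:np.r_[np.array(w2p(a,P))-pa,np.array(w2p(b,P))-pb],[.5,0,.1]); return r.x.round(4),np.sqrt((r.fun**2).mean()).round(2)
c3=lambda U,V:np.array([230+(U+.5)/8-.5,235+(V+.5)/8-.5])
c4=lambda U,V:np.array([265+(U+.5)/6-.5,220+(V+.5)/6-.5])
print("tare",tri(c3(414,524),c4(553,348)))
print("handle far/near ends", tri(c3(350,172),c4(288,80)), tri(c3(180,203),c4(270,140)))
print("mon corner",tri((462,278),(386,184)),tri((335,175),(247,212)),tri((540,210),(377,48)))
print("panc",p2w(a,*c3(296,240),.06),"handle",p2w(a,*c3(265,187),.176))
print("bottle",p2w(a,247,225,.085))
E
```

```text
tare (array([0.4614, 0.1551, 0.0652]), np.float64(0.7))
handle far/near ends (array([0.5599, 0.1751, 0.1724]), np.float64(0.12)) (array([0.545 , 0.2252, 0.1771]), np.float64(0.37))
mon corner (array([ 0.5452, -0.3095,  0.0938]), np.float64(1.72)) (array([0.807 , 0.0403, 0.111 ]), np.float64(1.63)) (array([ 0.6185, -0.3586,  0.4861]), np.float64(4.76))
panc [0.55606087 0.20370801 0.06      ] handle [0.5531979  0.20041489 0.176     ]
bottle [0.65453959 0.26214097 0.085     ]
```

```bash
cat >> h.py <<'E'
from scipy.spatial.transform import Rotation as Ro
def quat(t):
    c,s=np.cos(t),np.sin(t)
    q=Ro.from_matrix(np.array([[s,0,c],[-c,0,s],[0,-1,0]])).as_quat(); return [q[3],q[0],q[1],q[2]]
def best(pos,t):
    "orientation of the two equivalents nearest the present joints"
    q0=np.array(manip.get_obs()["q"]); r=[]
    for k in(0,np.pi,-np.pi):
        q=manip.inverse_kinematics(pos,quat(t+k))
        if q is not None: r.append((np.abs(np.array(q)-q0).max(),t+k))
    return min(r)[1] if r else None
def st(m=""):
    o=manip.get_obs(); print(m,"t",round(float(o["clock"]),1),np.round(o["position"],4),"F",np.round(o["force"],1),"g",round(float(o["grip_width"]),3)); return o
E
python3 - <<'E'
from h import *
for p,t in[((.2,-.4,.3),.289),((.42,0,.3),.289),((.5525,.2002,.27),.289)]:
    b=best(p,t); print(b); manip.move_pose(p,quat(b)); st()
print(manip.get_obs()["q"])
snap("top","t1",(160,205,360,335),4); snap("side","s1",(220,150,420,300),4)
E
```

```text
0.289
 t 1.3 [ 0.1998 -0.4004  0.2998] F [0.1 0.3 0.7] g 1.001
0.289
 t 3.0 [ 0.4201 -0.0008  0.2999] F [0.2 0.8 0.7] g 1.001
0.289
 t 3.9 [0.5526 0.1986 0.2702] F [-0.5 -0.1  1.1] g 1.002
[-0.10066953  0.75511661 -0.63838997  1.38654698  0.46449042  1.15133381
 -0.50988824]
```

View pics/s1.png

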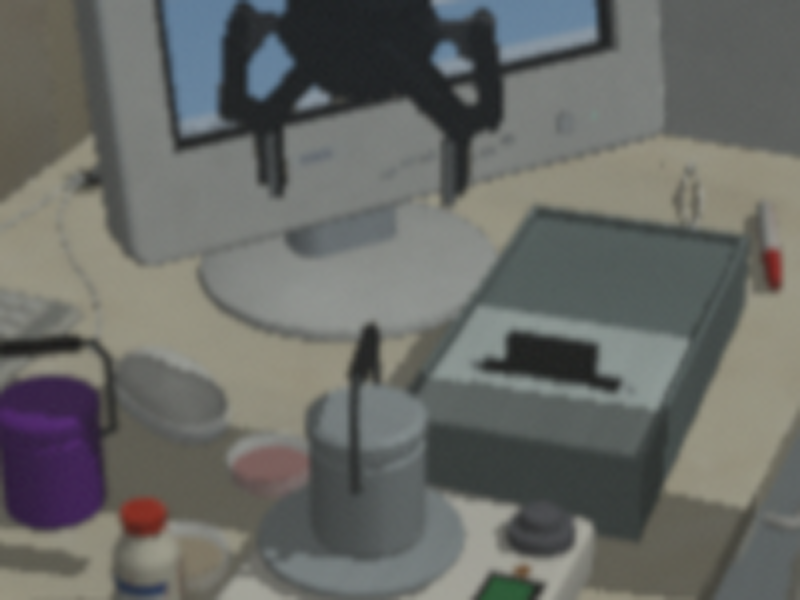

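The jaws straddle the grey canister's handle at (368,340) in the crop. The cover has been knocked a few cm toward -y, because a strip of open case now shows at (540,440). I'm going ahead with the grasp.

```bash
python3 - <<'E'
from h import *
manip.movel([.5525,.2002,.171],feed=.12); st("down")
manip.grip(0,60); st("grip")
manip.movel([.5525,.2002,.21],feed=.1); o=st("lift")
snap("side","s2",(220,150,420,300),4)
E
```

```text
down t 5.0 [0.5527 0.2003 0.1717] F [-0.   0.1  0.3] g 1.001
grip t 5.7 [0.5526 0.2003 0.1711] F [ 1.2 -0.   1.5] g 0.12
lift t 6.2 [0.5523 0.2    0.2095] F [-0.3 -0.1 -3. ] g 0.115
```

View pics/s2.png

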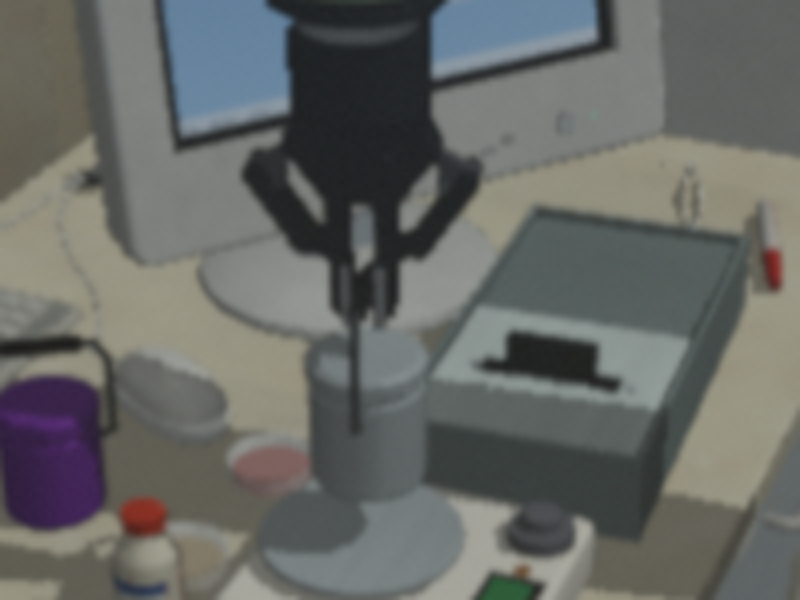

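The canister hangs upright, clear of the pan. Next I'll place it on the mat.

```bash
python3 - <<'E'
from h import *
manip.movel([.5104,.398,.20],feed=.15); st()
manip.movel([.5104,.398,.128],feed=.12); st()
manip.movel([.5104,.398,.1155],feed=.04); st("down")
manip.grip(1.0); st("open")
manip.movel([.5104,.398,.23],feed=.2); st()
manip.grip(0.0)
snap("side","s3",(220,230,370,400),3.5); snap("top","t3",(160,205,460,335),2.66)
E
```

```text
t 7.8 [0.5109 0.3972 0.2001] F [-0.1  0.3 -2.9] g 0.117
 t 8.5 [0.5106 0.3982 0.1287] F [ 0.2 -0.8 -1.8] g 0.112
down t 9.0 [0.5103 0.3979 0.1153] F [-0.3  0.2 -2.3] g 0.115
open t 9.7 [0.5104 0.398  0.1155] F [ 0.3 -0.1 -0.9] g 1.002
 t 10.4 [0.5102 0.3977 0.2289] F [-0.4  0.7 -0.9] g 0.999
```

View pics/s3.png

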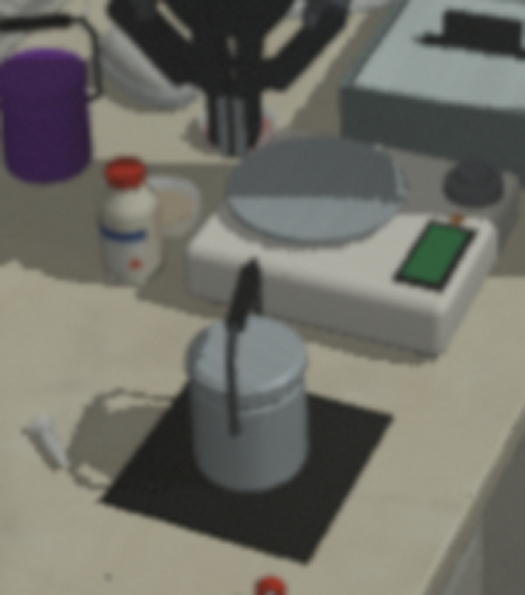

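View pics/t3.png

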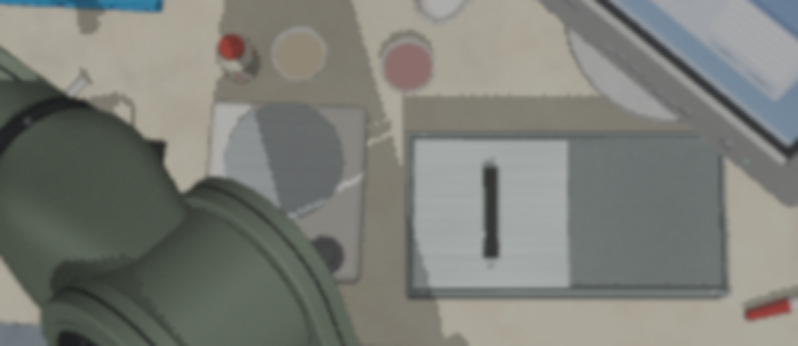

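The canister stands upright in the middle of the mat. I was wrong about the cover being knocked: the top view shows it still shut, with its grip at (490,212), so the strip was only shadow. Next is the tare key, which I'll press with the shut fingers while watching the force.

```bash
python3 - <<'E'
from h import *
x,y=.4620,.1555
b=best((x,y,.16),0.0); manip.move_pose([x,y,.16],quat(b)); st()
manip.movel([x,y,.09],feed=.12); o=st(); f0=o["force"][2]
z=.086
while z>.062:
    manip.movel([x,y,z],feed=.05); f=manip.get_obs()["force"][2]-f0; print(round(z,4),round(float(f),2),round(float(manip.get_obs()["position"][2]),4))
    if f>5: break
    z-=.0015
manip.hold(.2); st()
snap("side","s4",(300,230,400,330),6)
manip.movel([x,y,.16],feed=.2); st()
E
```

```text
t 12.3 [0.4626 0.1568 0.1603] F [ 0.2  0.1 -0.1] g 0.002
 t 13.1 [0.4622 0.1559 0.0904] F [ 0.2  0.1 -0.2] g -0.002
0.086 -0.4 0.0862
0.0845 0.19 0.0845
0.083 0.6 0.0829
0.0815 1.15 0.0815
0.08 2.26 0.08
0.0785 2.46 0.0785
0.077 6.7 0.077
 t 15.0 [0.4621 0.1555 0.0771] F [-0.   0.6  6.4] g 0.0
 t 15.6 [0.4619 0.1552 0.1599] F [ 0.4  0.9 -1. ] g 0.001
```

View pics/s4.png

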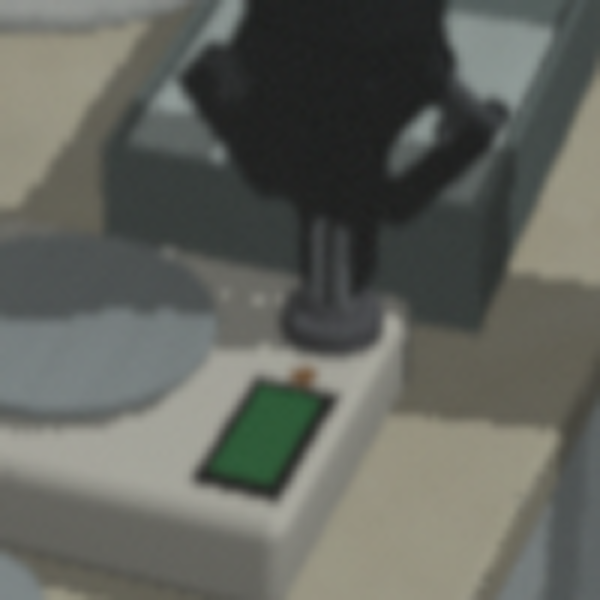

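The force rose to about 2.5 N over the travel and then jumped to 6.7 N at the stop, so the key went fully down. Next I'll look at the cover and push it open with the jaws caged loosely around the bar.

```bash
python3 - <<'E'
from h import *
t=best((.5148,-.0056,.17),np.pi/2+.068); print(t)
manip.move_pose([.42,.05,.20],quat(t)); st()
manip.grip(.5)
snap("top","t5",(160,205,460,335),2.66); snap("side","s5",(300,190,440,300),5)
E
```

```text
-1.5027963267948965
 t 16.5 [0.42   0.0505 0.1995] F [ 0.8 -0.2  0. ] g 0.001
```

View pics/t5.png

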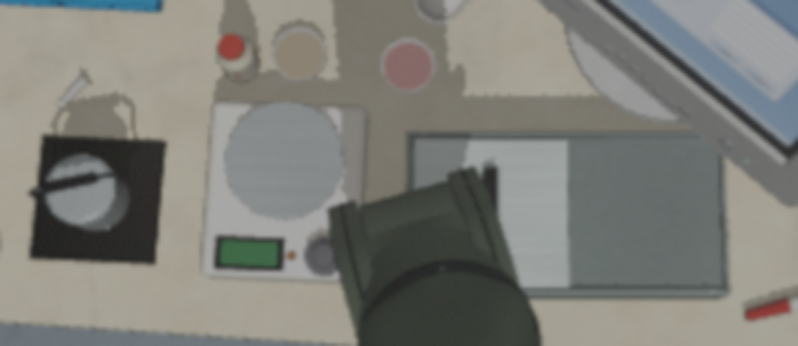

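View pics/s5.png

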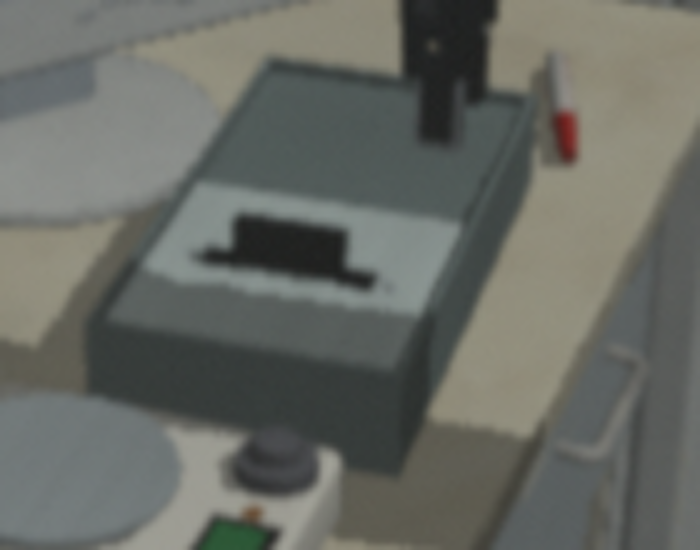

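The cover is still shut, with its grip at (490,190), and the canister is on the mat. Now I'll slide the cover.

```bash
cat >> h.py <<'E'
TH=.068; CO=np.array([.5152,-.0055])
def case(x,y): return CO+x*np.array([np.cos(TH),np.sin(TH)])+y*np.array([-np.sin(TH),np.cos(TH)])
E
python3 - <<'E'
from h import *
p=case(0,0)
manip.movel([*p,.17],feed=.2); manip.movel([*p,.0765],feed=.1); o=st("down")
manip.grip(.24,20); o=st("cage"); f0=np.array(o["force"])
for y in np.arange(-.01,-.171,-.01):
    manip.movel([*case(0,y),.0765],feed=.08); f=np.array(manip.get_obs()["force"])-f0
    print(round(y,3),f.round(1),end=" ")
    if np.abs(f[:2]).max()>9: break
st("end")
snap("side","s6",(280,170,450,300),4.5)
E
```

```text
down t 18.9 [ 0.5154 -0.0055  0.077 ] F [-0.2 -0.2  0.1] g 0.502
cage t 19.2 [ 0.5153 -0.0055  0.0767] F [ 0.   0.2 -0.3] g 0.241
-0.01 [0.6 0.1 0.5] -0.02 [0.7 0.5 0.3] -0.03 [-0.8 -0.4 -0.6] -0.04 [-0.6 -0.1  0.6] -0.05 [-0.2  0.8 -0.1] -0.06 [ 0.4 -0.7  0.2] -0.07 [ 0.1 -0.5 -0. ] -0.08 [-1.3 -0.9 -0.5] -0.09 [-0.3 -0.9  0.1] -0.1 [0.  0.5 0. ] -0.11 [-0.9  0.6  0.2] -0.12 [-0.2 -0.   0.2] -0.13 [-0.3  0.5  0.4] -0.14 [0.5 0.  0.1] -0.15 [-0.3 -0.  -0.1] -0.16 [-2.2 19.6  6. ] end t 23.6 [ 0.5262 -0.1621  0.0765] F [-2.2 19.8  5.8] g 0.24
```

View pics/s6.png

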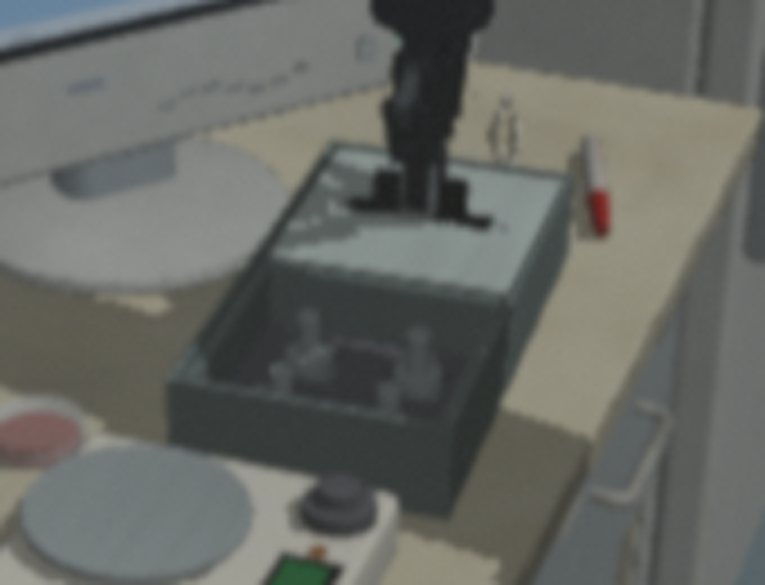

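The cover is at its end stop (20 N contact), and stems show at about (308,325), (417,345), (283,378) and (390,398). I'll retreat and look from above.

```bash
python3 - <<'E'
from h import *
manip.movel([*case(0,-.153),.0765],feed=.05)
manip.grip(.45); manip.movel([*case(0,-.153),.18],feed=.2)
manip.move_pose([.40,-.2,.22],quat(-1.5028)); st()
snap("top","t7",(160,205,460,335),2.66); crop("top","x",(0,0,1,1),1) if 0 else None
crop("t7","t7b",(300,245,400,330),7.5); snap("side","s7",(300,200,420,300),6)
E
```

```text
t 25.6 [ 0.4    -0.2001  0.2196] F [0.9 0.2 0.1] g 0.454
```

View pics/t7b.png

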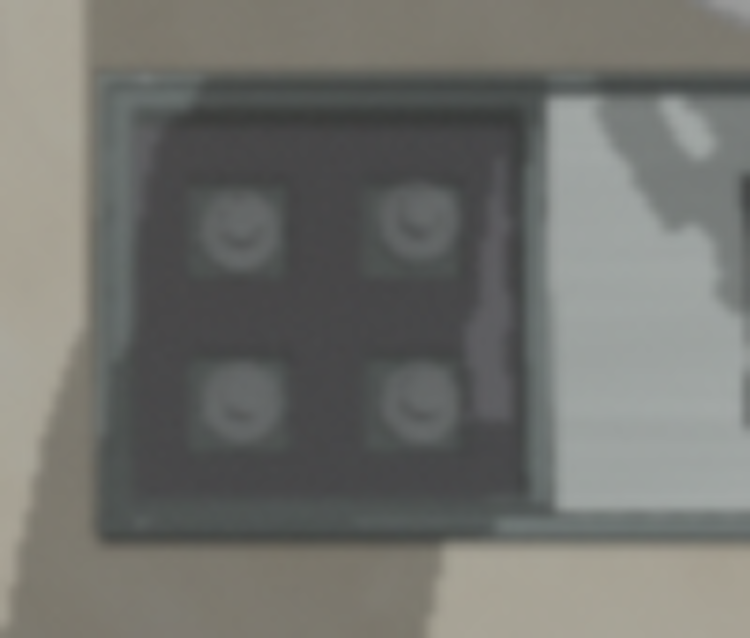

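View pics/s7.png

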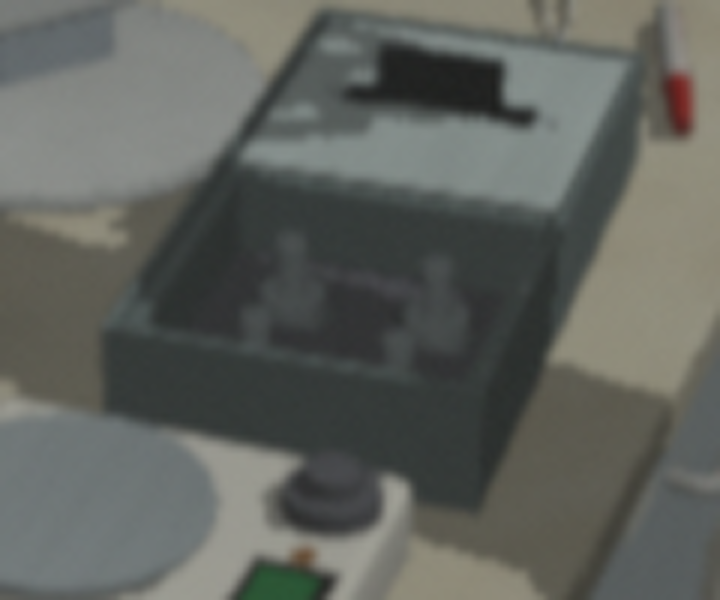

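View pics/t7.png

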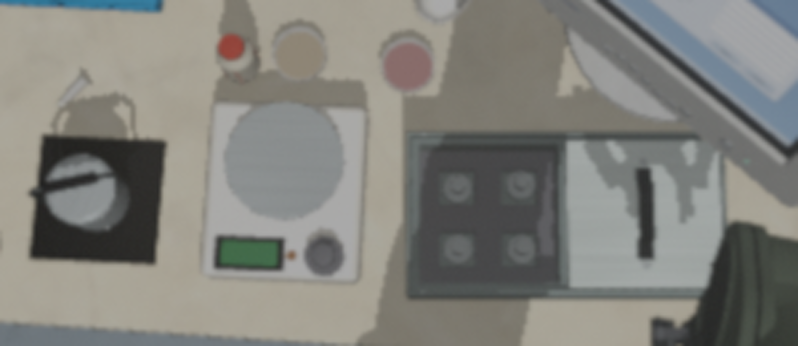

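Four weights are in the case, at (240,228), (420,221), (242,401) and (420,402) in the t7b crop. Now I'll locate them precisely.

```bash
python3 - <<'E'
from h import *
d=manip.grab_frame("top")
R=np.array([[np.cos(TH),np.sin(TH)],[-np.sin(TH),np.cos(TH)]])
for p in[(240,230),(420,222),(242,401),(420,403)]:
    w=cw(d,*p,.020,(300,245),7.5)[:2]; print("disc",w.round(4),(R@(w-CO)*1000).round(1))
for p in[(98,73),(98,540)]:
    w=cw(d,*p,.060,(300,245),7.5)[:2]; print("corner",(R@(w-CO)*1000).round(1))
for p in[(235,230),(410,230),(237,405),(413,405)]:
    w=cw(d,*p,.014,(300,245),7.5)[:2]; print("pocket",(R@(w-CO)*1000).round(1))
for s in(1,-1):
    for z in(.17,.04): print(s,best((.5152,-.0055,z),TH+s*np.pi/4),best((.5555,.204,z+.06),TH+s*np.pi/4))
E
```

```text
disc [0.5454 0.0289] [32.4 32.3]
disc [ 0.5529 -0.0364] [ 35.5 -33.4]
disc [0.4832 0.0239] [-29.9  31.6]
disc [ 0.487  -0.0402] [-30.5 -32.8]
corner [83.  83.4]
corner [-82.6  82.2]
pocket [33.3 34. ]
pocket [ 33.4 -30. ]
pocket [-30.7  33.3]
pocket [-30.6 -30.5]
1 -2.2881944901923448 0.8533981633974483
1 -2.2881944901923448 0.8533981633974483
-1 -0.7173981633974482 -0.7173981633974482
-1 -0.7173981633974482 -0.7173981633974482
```

```bash
cat >> h.py <<'E'
PAN=np.array([.5557,.2040])
def pick(w,t,op=.42):
    manip.movel([*w,.17],feed=.25) if 0 else manip.move_pose([*w,.17],quat(t))
    manip.grip(op)
    manip.movel([*w,.075],feed=.2); manip.movel([*w,.040],feed=.08); st("at")
    manip.grip(0,50); st("grip")
    manip.movel([*w,.075],feed=.08); manip.movel([*w,.17],feed=.2); o=st("up"); return o
def place(p,t):
    manip.move_pose([*p,.19],quat(t))
    manip.movel([*p,.115],feed=.15); manip.movel([*p,.0968],feed=.04); st("down")
    manip.grip(.42); manip.movel([*p,.19],feed=.15); st("off")
E
python3 - <<'E'
from h import *
for s in(1,-1):
  for k in (-np.pi,0,np.pi):
    t=TH+s*np.pi/4+k
    print(s,round(t,3),[None if (q:=manip.inverse_kinematics(p,quat(t))) is None else round(q[6],2) for p in ((*case(.032,.032*s),.04),(*case(-.032,-.032*s),.04),(*PAN,.19),(*PAN,.097))])
manip.grip(.42)
t=best((.5454,.0289,.17),TH+np.pi/4); print(t)
pick((.5459,.0288),t)
snap("side","s8",(290,170,430,290),5)
E
```

```text
1 -2.288 [np.float64(-2.36), np.float64(-2.29), np.float64(-2.61), np.float64(-2.58)]
1 0.853 [np.float64(-0.19), np.float64(-0.21), np.float64(-0.17), np.float64(-0.34)]
1 3.995 [np.float64(-2.36), np.float64(-2.29), np.float64(-2.61), np.float64(-2.58)]
-1 -3.859 [np.float64(-2.78), np.float64(-2.72), np.float64(1.16), np.float64(1.06)]
-1 -0.717 [np.float64(-1.25), np.float64(-1.42), np.float64(-1.45), np.float64(-1.54)]
-1 2.424 [np.float64(-2.78), np.float64(-2.72), np.float64(1.16), np.float64(1.06)]
-2.2881944901923448
at t 28.4 [0.5459 0.0288 0.04  ] F [-1.   0.   0.1] g 0.419
grip t 28.8 [0.5462 0.0289 0.0405] F [0.1 0.9 5.6] g 0.138
up t 30.0 [0.5455 0.0289 0.1689] F [-0.2 -0.1 -1.1] g 0.132
```

View pics/s8.png

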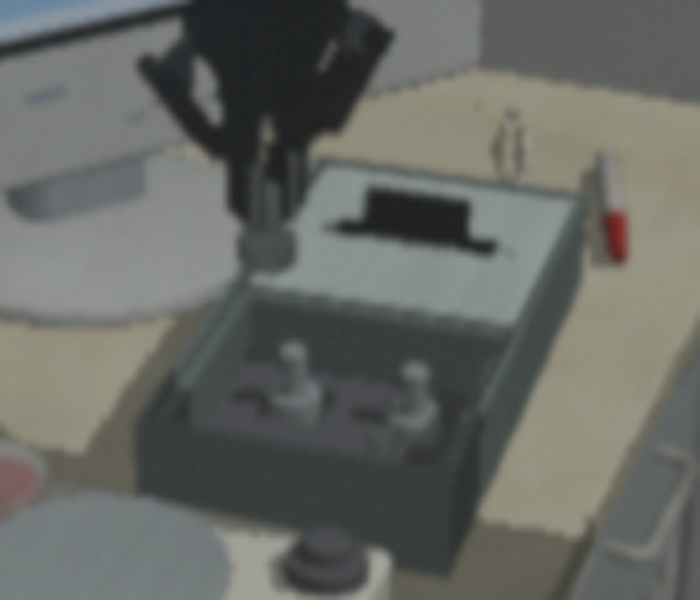

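The weight hangs upright in the jaws at (267,245). Now I'll place it on the pan.

```bash
cat >> h.py <<'E'
def slot(sx,sy): return PAN+(case(.024*sx,.024*sy)-CO)
E
python3 - <<'E'
from h import *
place(slot(1,1),-2.2882)
manip.move_pose([.45,.06,.22],quat(-2.2882))
snap("top","t9",(220,225,370,335),5); snap("side","s9",(260,210,400,330),5)
E
```

```text
down t 32.1 [0.5779 0.2296 0.0965] F [ 0.7  0.5 -0.5] g 0.138
off t 33.3 [0.5777 0.2295 0.1892] F [ 0.4  0.2 -0.7] g 0.419
```

View pics/t9.png

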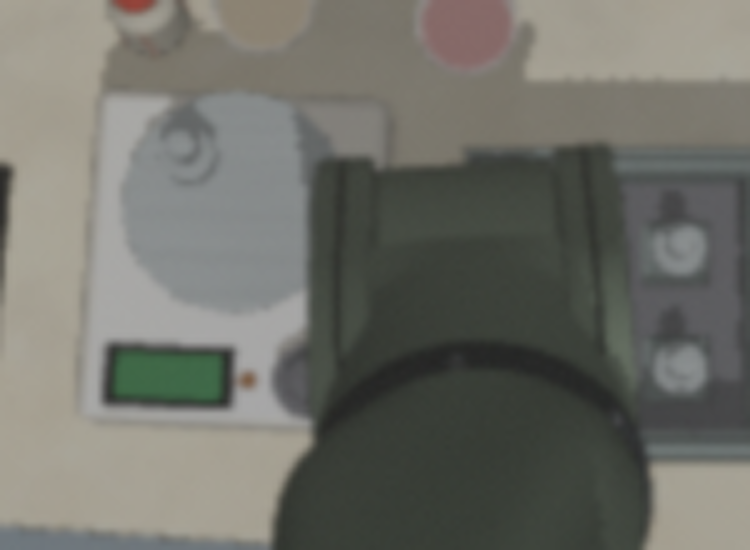

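View pics/s9.png

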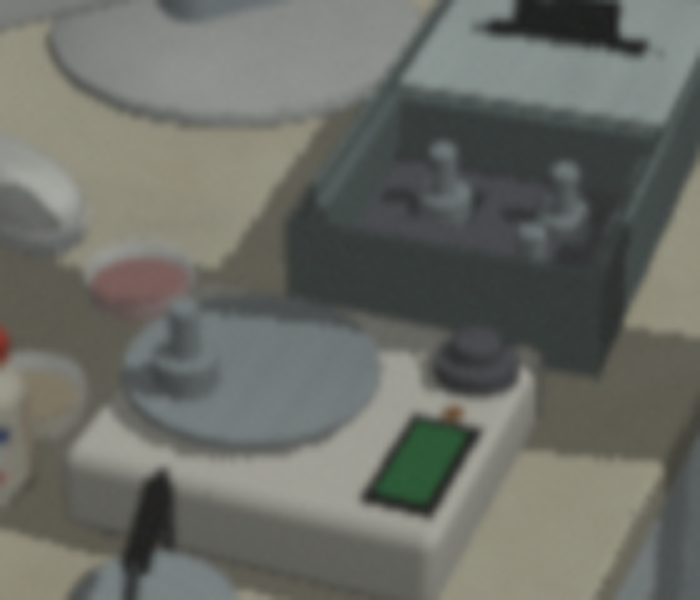

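The first weight is upright on the pan at t9 (188,150). I'll move the next one, checking that the grip is on the stem.

```bash
python3 - <<'E'
from h import *
t=-2.2882
o=pick(case(-.031,-.0325),t)
if .08<o["grip_width"]<.2:
    place(slot(-1,-1),t)
manip.move_pose([.42,.06,.22],quat(t))
snap("side","s10",(260,210,400,330),5)
E
```

```text
at t 36.2 [ 0.4866 -0.0401  0.0403] F [-0.7 -0.1  0.8] g 0.422
grip t 36.5 [ 0.4867 -0.04    0.0404] F [-0.2  0.5  6.9] g 0.137
up t 37.8 [ 0.4862 -0.04    0.169 ] F [ 0.3  0.1 -1.7] g 0.135
down t 39.9 [0.5333 0.1784 0.0966] F [-0.2 -0.1 -1.4] g 0.134
off t 41.0 [0.5331 0.1784 0.1893] F [-0.7  0.8  0.1] g 0.416
```

View pics/s10.png

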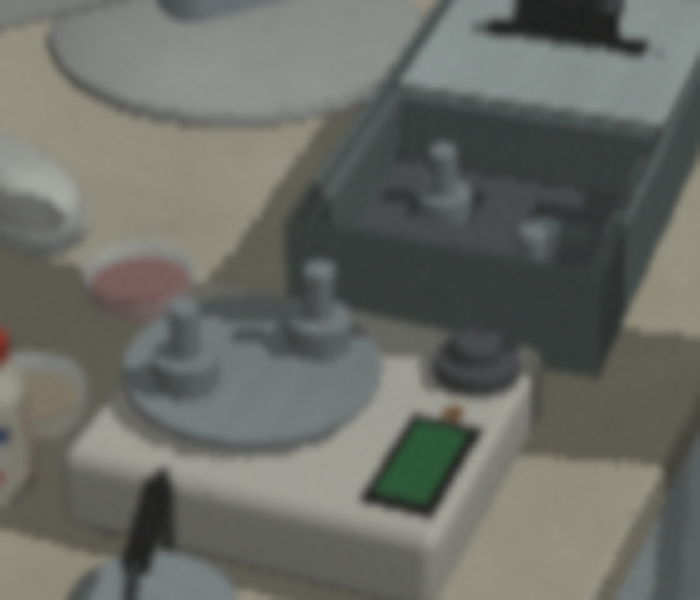

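Two weights now stand on the pan, at (185,350) and (320,310). Weights 3 and 4 come next, with the other diagonal jaw direction.

```bash
python3 - <<'E'
from h import *
t=-.7174
for c,s in(((.034,-.033),(1,-1)),((-.0305,.032),(-1,1))):
    o=pick(case(*c),t)
    if not .08<o["grip_width"]<.2: print("MISS"); break
    place(slot(*s),t)
manip.move_pose([.42,-.02,.24],quat(t))
snap("side","s11",(260,210,400,330),5); snap("top","t11",(160,205,460,335),2.66)
E
```

```text
at t 44.5 [ 0.5514 -0.036   0.0401] F [-0.4  0.1  0.7] g 0.42
grip t 44.8 [ 0.5516 -0.0362  0.0405] F [-1.3  0.6  5.6] g 0.131
up t 46.0 [ 0.5509 -0.0362  0.1689] F [ 0.1 -0.  -0.6] g 0.136
down t 48.2 [0.5812 0.1816 0.0966] F [-1.2 -0.3  2.9] g 0.13
off t 49.3 [0.581  0.1815 0.1892] F [0.3 0.6 0.7] g 0.417
at t 51.5 [0.4828 0.0244 0.0405] F [-0.2 -0.4 -0.4] g 0.418
grip t 51.8 [0.4828 0.0243 0.0405] F [-1.1  0.6  7.8] g 0.137
up t 53.0 [0.4823 0.0242 0.169 ] F [ 0.2  0.4 -1.2] g 0.132
down t 55.1 [0.53   0.2263 0.0966] F [-0.7  0.4  0.7] g 0.138
off t 56.3 [0.5299 0.2261 0.1893] F [-0.6  0.4 -0.7] g 0.422
```

View pics/s11.png

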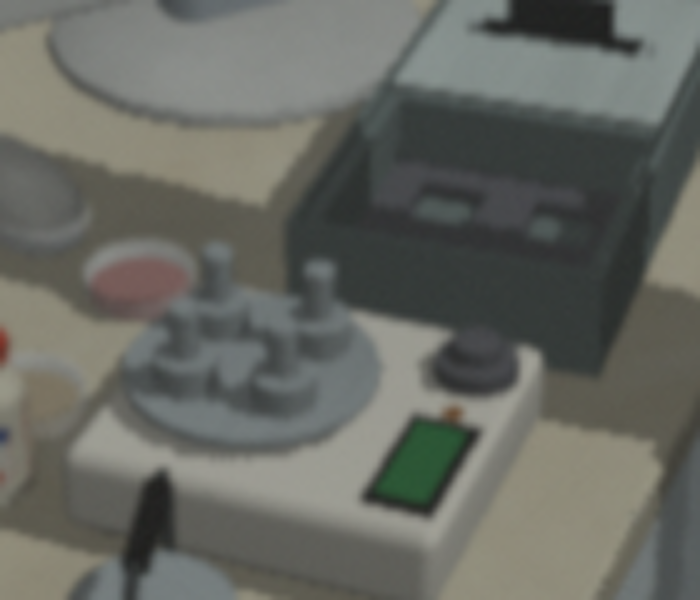

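View pics/t11.png

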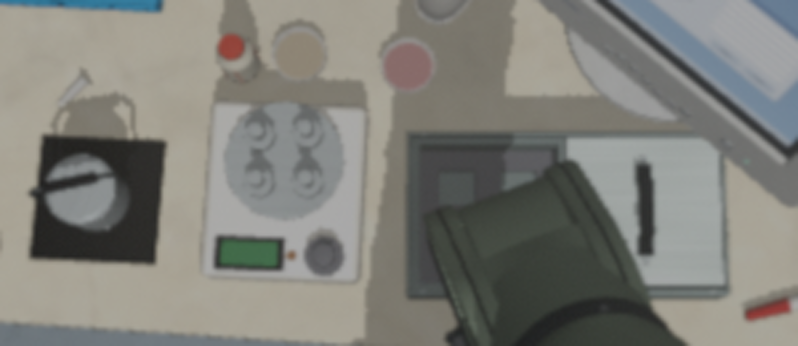

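All four weights are upright on the pan. The cover's bar looks slightly displaced compared with before (about 6 crop pixels upward), so I'll look closer before gripping it.

```bash
python3 - <<'E'
from h import *
manip.move_pose([.42,.12,.25],quat(-1.5028)); st()
snap("top","t12",(300,240,440,330),5.5); snap("side","s12",(300,190,430,290),6)
im=np.hstack([cv2.imread("pics/t7_raw.png")[240:330,370:440],cv2.imread("pics/t12_raw.png")[240:330,370:440]])
cv2.imwrite("pics/cmp.png",cv2.resize(im,None,fx=5.5,fy=5.5,interpolation=cv2.INTER_CUBIC))
E
```

```text
t 58.3 [0.4201 0.1196 0.2498] F [0.  0.1 0.3] g 0.423
```

View pics/cmp.png

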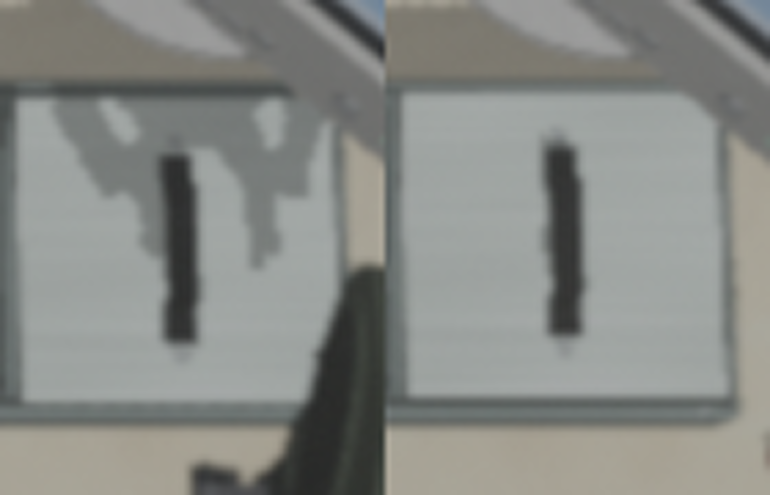

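View pics/s12.png

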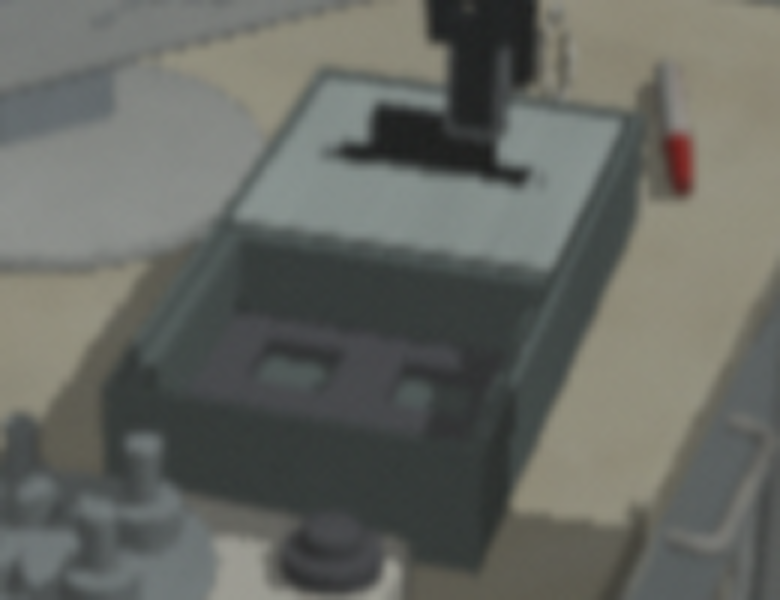

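View pics/t12.png

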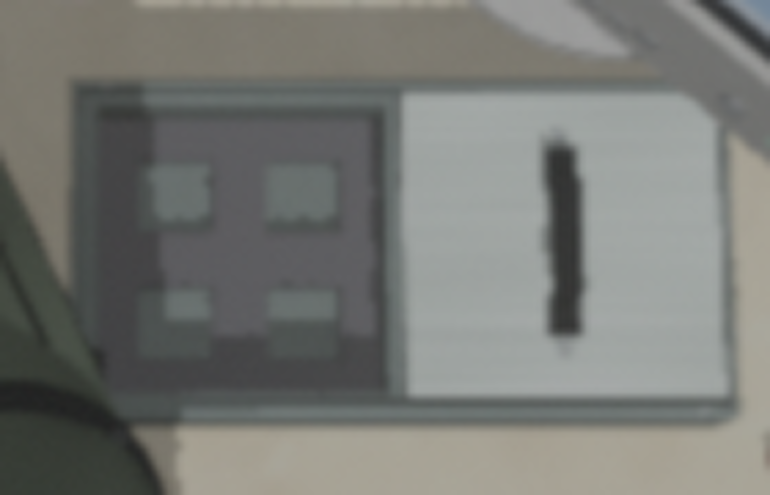

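```bash
python3 - <<'E'
from h import *
d=manip.grab_frame("top")
R=np.array([[np.cos(TH),np.sin(TH)],[-np.sin(TH),np.cos(TH)]])
f=lambda p,z,c,s:(R@(cw(d,*p,z,c,s)[:2]-CO)*1000).round(1)
for n,p in(("far left",(403,92)),("near left",(406,397)),("near right",(733,399))): print("now",n,f(p,.057,(300,240),5.5))
for n,p in(("bar far",(560,147)),("bar near",(566,334))): print("now",n,f(p,.085,(300,240),5.5))
for n,p in(("far left",(16,97)),("near left",(21,403)),): print("t7",n,f(p,.057,(370,240),5.5))
for n,p in(("bar far",(174,156)),("bar near",(181,342))): print("t7",n,f(p,.085,(370,240),5.5))
a=cv2.imread("pics/s7_raw.png"); b=cv2.imread("pics/s12_raw.png")
im=np.hstack([x[195:265,325:415] for x in(a,b)]); cv2.imwrite("pics/cmp2.png",cv2.resize(im,None,fx=4.4,fy=4.4,interpolation=cv2.INTER_CUBIC))
E
```

```text
now far left [ 78.4 -78.2]
now near left [-69.7 -77.2]
now near right [ -70.3 -233.2]
now bar far [  46.7 -150. ]
now bar near [ -42.3 -150.4]
t7 far left [ 75.9 -77.2]
t7 near left [-72.5 -77.2]
t7 bar far [  42.4 -149.4]
t7 bar near [ -46.1 -150.3]
```

View pics/cmp2.png

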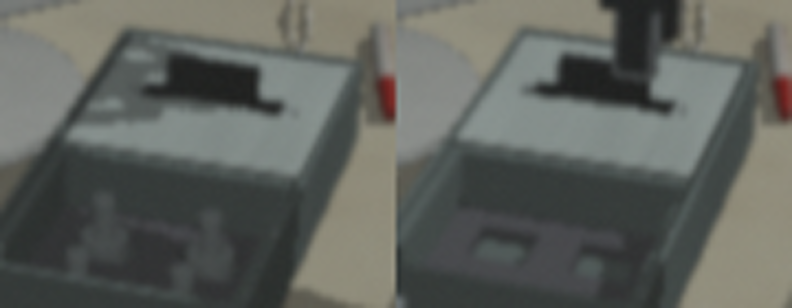

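The cover has moved about 2.6 mm along +x, which is just the play between the rails. It still lies flat in them, so I'll slide it shut with the same loose cage.

```bash
python3 - <<'E'
from h import *
manip.move_pose([*case(-.05,-.15),.20],quat(-1.5028)); manip.grip(.5)
p=case(.001,-.151)
manip.movel([*p,.17],feed=.2); manip.movel([*p,.0765],feed=.1); st("down")
manip.grip(.24,20); o=st("cage"); f0=np.array(o["force"])
ys=list(np.arange(-.14,-.009,.01))+list(np.arange(-.004,.0101,.002))
for y in ys:
    manip.movel([*case(.001,y),.0765],feed=.08 if y<-.01 else .04); f=np.array(manip.get_obs()["force"])-f0
    print(round(y,3),f.round(1),end=" ")
    if np.abs(f[:2]).max()>7: break
st("end")
manip.movel([*case(.001,y-.0035),.0765],feed=.05); st()
manip.grip(.5); manip.movel([*case(.001,y-.0035),.18],feed=.2)
manip.move_pose([.40,-.2,.25],quat(-1.5028)); st()
snap("top","t13",(160,205,460,335),2.66); snap("side","s13",(230,190,440,400),2.85)
crop("t13","t13b",(300,240,440,330),5.5)
E
```

```text
down t 61.4 [ 0.5267 -0.1562  0.0771] F [-0.   0.5 -0.2] g 0.498
cage t 61.7 [ 0.5265 -0.1561  0.0767] F [-0.5 -0.2 -0. ] g 0.243
-0.14 [ 1.  -0.5 -0.3] -0.13 [ 0.4 -0.3 -0.1] -0.12 [0.7 0.1 0.3] -0.11 [ 0.4 -0.3  0.1] -0.1 [1.  0.2 0.6] -0.09 [0.6 0.2 0.9] -0.08 [ 0.9 -0.2  0.2] -0.07 [-0.2 -0.1  0.1] -0.06 [0.4 0.3 0.3] -0.05 [0.4 0.2 0.2] -0.04 [ 0.6  0.  -0.4] -0.03 [-0.1  1.2  0.7] -0.02 [ 0.3 -0.7 -0.2] -0.01 [ 1.  -1.3 -0.4] -0.004 [ 0.9  0.6 -0.4] -0.002 [ 0.3 -0.4  1. ] 0.0 [ 0.1  0.4 -0.3] 0.002 [ 0.2 -0.2 -0.7] 0.004 [1.3 0.5 0.9] 0.006 [ 0.  -0.6 -0. ] 0.008 [ 2.7 -8.2 -0.5] end t 67.5 [0.5159 0.0015 0.0766] F [ 2.2 -8.4 -0.5] g 0.241
 t 67.7 [ 0.5159 -0.0009  0.0765] F [0.  0.2 0.9] g 0.239
 t 69.7 [ 0.4007 -0.199   0.2494] F [ 1.1  0.2 -0.1] g 0.499
```

View pics/t13.png

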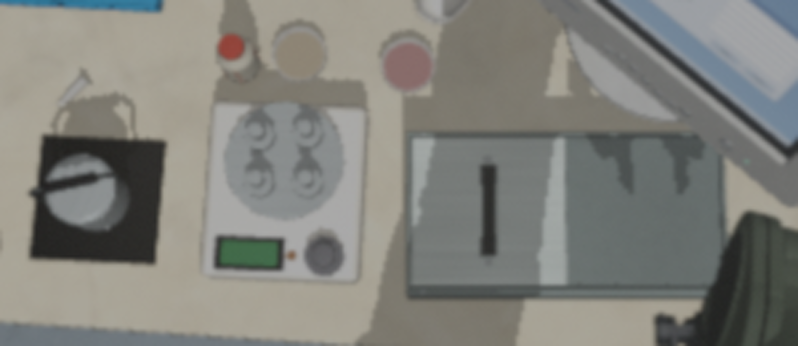

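View pics/s13.png

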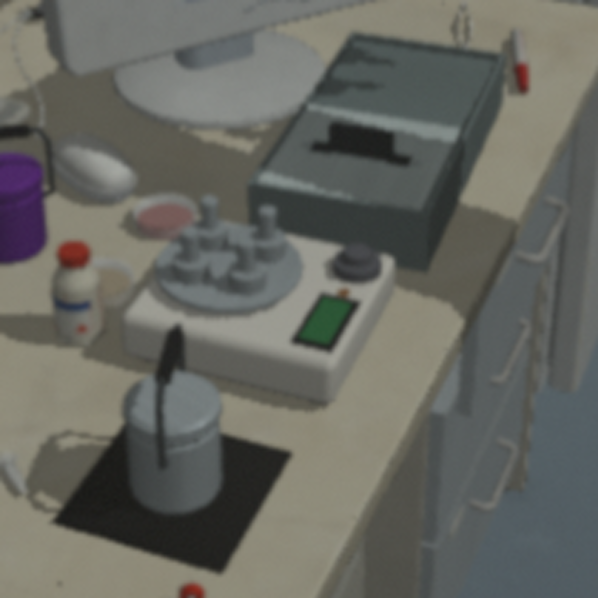

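View pics/t13b.png

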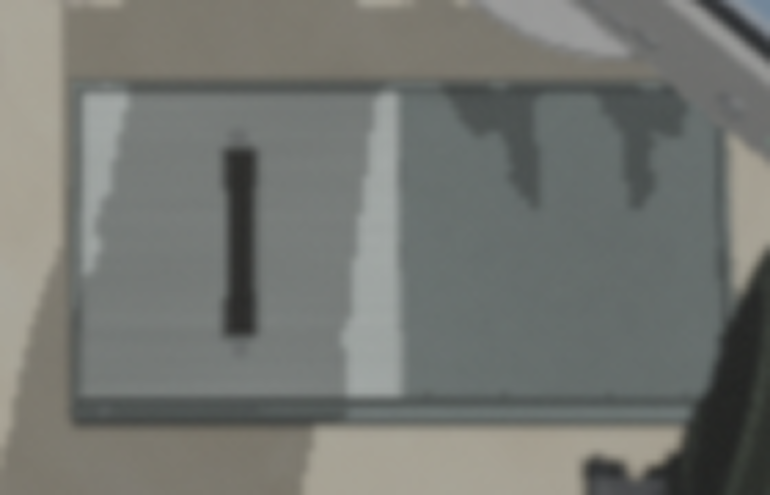

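The cover is shut against its stop, and all four weights are upright on the pan. One last check on the numbers:

```bash
python3 - <<'E'
from h import *
d=manip.grab_frame("top")
h=np.mean([cw(d,40,189,.12),cw(d,96,179,.12)],0)[:2]; print("canister",h.round(4),"off mat mm",((h-[.5104,.398])*1000).round(1))
for p in[(259,133),(307,132),(259,183),(307,183)]:
    w=cw(d,*p,.076)[:2]; print("weight-pan mm",(np.hypot(*(w-PAN))*1000).round(1))
R=np.array([[np.cos(TH),np.sin(TH)],[-np.sin(TH),np.cos(TH)]])
w=np.mean([cw(d,240,148,.085,(300,240),5.5),cw(d,240,335,.085,(300,240),5.5)],0)[:2]; print("cover",(R@(w-CO)*1000).round(1))
st()
manip.sign_off()
E
```

```text
canister [0.5084 0.3993] off mat mm [-2.   1.3]
weight-pan mm 33.7
weight-pan mm 34.8
weight-pan mm 34.3
weight-pan mm 36.2
cover [1.4 2.6]
 t 69.8 [ 0.4007 -0.199   0.2495] F [ 0.9  0.5 -0.3] g 0.5
the job is handed in; nothing more can be done
```

I carried out every step and handed the job in at about 70 s of robot time; it reports no verdict. I lifted the canister onto the mat by its handle, then pressed the tare key to its stop while the pan was empty. I slid the cover open, found four weights and stood all four on the pan, and slid the cover shut.

| Last check from the pictures | Result | Limit |
|---|---|---|
| Canister from the mat's centre | about 2.4 mm, upright | 34 mm |
| Weights from the pan's centre | 34–36 mm, all four upright | 55 mm |
| Cover from shut | about 2.6 mm, at its end stop and in its rails | 8 mm |

The arm was clear of everything. The tare key looked up, though I had no joint reading to confirm it. The bystanders in view looked unmoved.

Two observations along the way were off:
- **False alarm:** I first took a shadow for the cover having been knocked. The top view showed it was still shut.
- **Cover shift:** while open, the cover moved about 2.6 mm sideways, probably the knock you warned of. It stayed within the play of its rails.

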